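# Rack a glaze line blend from pale to dark

### The arm

A 6-joint arm with a two-finger parallel gripper is mounted at the origin on the work surface; the furniture and walls round the work are solid. World frame = base frame: x ahead of the robot, y to its left, z up, the work surface at z = 0. Lengths are in mm, angles in rad, forces in N, time in s.
With the tool pointing down it reaches from about 275 to 750 mm from the base axis. Payload 10.2 kg.
Tool frame: the origin (TCP) lies on the centre line of the jaws, within the pads' length; the fingertips stand 19 mm ahead of it and the grasp point (between the pads) is the TCP; z points along the fingers, y is the line along which they close (so a half turn about z gives the same grasp; the last joint's range is limited). The gripper opens to 85 mm and grips with 20 to 120 N. Pads are 22 mm wide; open, the fingers measure 114 mm over their backs; the gripper's body (76 mm by 85 mm) begins 54 mm behind the grasp point. The pads swing forward as they close: fully open they stand 13 mm farther back than shut.
Start: joints at [1.103, 0.313, 1.498, -0, 1.331, -0.223], TCP at [127.253, 509.351, 250.294] pointing down, gripper open.
Joint ranges: [-2.94, 2.94], [-0.97, 2.17], [0.19, 2.56], [-1.23, 4.37], [0.02, 3.11], [-2.88, 2.88]. Speed limits (rad/s): [2.39, 2.39, 3.01, 3.14, 3.14, 3.14].

### API

Orientations are given as a unit quaternion [w, x, y, z].
In Python, from rig import sense, capture, finish_job, regions_of, mark_of gives the robot as it stands.
- The arm moves only by the tool jog_arm, never from a script. Its argument "series" is text: rows parted by semicolons, each of 7 numbers parted by spaces: the shift along the tool's x, y, z in units of 0.4 m (1.0 is 0.4 m), then the turn, a rotation vector about the tool's x, y, z in units of pi/2 rad (1.0 is pi/2 rad), then the opening, from -1 (shut) to 1 (fully open). A call has 1 to 20 rows; each row is the pose to reach, as a shift and turn from the pose commanded when the call began, along the tool's axes at that moment; what a row does not reach only later rows make up. A row lasts 1/8 s, in which the tool goes at most 62.5 mm and 10.7 degrees, less where a joint would pass 70% of its speed; a pose out of reach is approached as far as the arm can. A call with a number of a shift or a turn outside -1 to 1 is refused whole. A call with a gripper value outside its range is refused whole. The fingers move at their own pace and stop on an object; "grip_force" is the grip in N (left out, the last holds). Time passes only in rows, so rows that repeat a pose let the fingers close. It gives the time, the measured TCP pose, the force, the opening and the grip force at its end, in the units of the state.
- sense(): the state, without advancing time (a new reading comes with each control period).
- capture(name): name is "side" or "top"; returns a dict with "img" (384x512x3 uint8, red, green, blue), "intrinsics" (3x3 intrinsics, pixels), "dist_coeffs" ([k1, k2, p1, p2, k3] as OpenCV has them; the pictures are not rectified), "R" (3x3) and "t" (3): a world point X has camera coordinates R X + t. Camera axes: x right, y down, z forward; pixel columns grow to the right and rows downward; lengths in mm; the calibration is good to about 2 mm. A picture is of the moment at which its call begins. There is no depth.
- finish_job(): hands the job in; it is judged then, once.
Trained networks look in a picture, given as the dict that the camera call returned (one of the last four; its "shot" number tells which), for a name from the list of things; names that differ only in an ending like _2 or _b are one class to them, and where a whole thing is asked for, a point or a joint stands for the part that bears it (a point fixed in the world has none). Each returns a list of dicts, best first, with "confidence" (0 to 1); they miss things now and then, are a little off and sometimes report something else, mostly with a low value. They report only what shows in the picture. A call takes as long as a camera call. They do not tell look-alikes from the thing itself.
- regions_of(label, picture): "region" (384x512 bool, what is visible of it) and "point" ([row, column] in pixels, amid what is visible of it).
- mark_of(label, picture): "point" ([row, column] in pixels: a listed point, or the origin of a listed thing).
The state is a dict: "time_s": time; "joints": joint angles; "dq": joint speeds; "tau": joint torques, N m; "eef_pos": TCP position; "ee_rot": TCP orientation; "force": force on the tool from outside, world axes, zero at the start; "wrist_torque": the same for the moment, N m; "grip_width": opening from 0.0 (shut) to 1.0 (fully open); "grip_force": force on a finger pad.
Only numpy, scipy, OpenCV 4.12 (cv2) and the standard library are available. Lean on these libraries where they do the work, as an engineer would, in place of code of your own. Each camera call takes 0.05 s, during which the arm holds its last target. There are 200 camera calls.

### The job

The white and the near-black test tile already stand at the two ends of the wooden rack. Stand the four loose blue test tiles in the four empty bays between them so that the shade runs step by step from the white tile to the near-black one, each upright with its foot flat on the board between the ribs and the long side of its foot towards the open front, like the end tiles. Do not knock any tile over, and leave the end tiles, the glaze jar, the red disc and the plaster block where they are.

Things in the scene. Friction and masses are not known exactly. Their poses are not given: they have to be found in the camera images.
- tile_rack: Fixed wooden rack, 74 deep (x), 354 long (y). Origin: underside, mid-row; z up. Board top at z=12 mm. Ribs 5 wide, 10 high, and end cheeks 26 high make six bays 51 mm clear, centres at y = +-28, +-84, +-140 mm (outer: end tiles). Bay floor from the open front edge x=-32 (robot side) to the back fence x=+32 mm, 23 mm high. Tile origins belong at x = -5 to +22 mm (end tiles: +7).
- blend_1: Loose test tile, palest of the four blues: light grey-blue. L shape, 75 g: upright plate 36 wide (y), 9 thick (x), top 76 mm above the underside; foot 38 deep, 8 thick, reaching 28 mm to -x (front) and 10 mm to +x of the plate's middle. Origin: underside, below the plate's middle; z up. Pinch the plate's top across its 9 mm. Starts upright on the bench, front to the robot within 30 degrees.
- blend_2: Loose glazed test tile, second palest of the four: light to medium blue. Same shape and size as blend_1, same origin and axes.
- blend_3: Loose glazed test tile, second darkest of the four: strong medium-dark blue. Same shape and size as blend_1, same origin and axes.
- blend_4: Loose glazed test tile, darkest of the four: dark navy blue, clearly bluer and lighter than the near-black end tile. Same shape and size as blend_1, same origin and axes.
- end_pale: White glazed test tile, the pale end of the series, standing loose in one of the two outer bays of the rack (either end). Not to be moved. Same shape and size as blend_1, same origin and axes.
- end_dark: Near-black blue glazed test tile, the dark end of the series, standing loose in the other outer bay. Not to be moved. Same shape and size as blend_1, same origin and axes.
- glaze_jar: Bystander: clear glass jar of green glaze, 96 mm across, 153 mm tall, at the far right corner. Origin: centre of the underside.
- red_disc: Bystander: flat round red clay test disc, 78 mm across, 10 mm thick, lying on the right in front of the jar. Origin: centre of the underside.
- mould_block: Bystander: cream plaster block with rounded edges, 65 x 102 x 35 mm, lying between the robot and the tiles. Origin: centre of the underside.
There are look-alikes about, which are no part of the job. Leave any pink look-alike of the blend_2 alone.

How it is judged (in metres and radians):
At the end, for the whole second after the job is handed in: From the white end tile to the near-black one the bays hold the blue tiles palest to darkest: within 10 mm of bay middle, origin -7 to +24 mm in rack x, foot flat on the board (3 mm, 0.08 rad), square within 0.25 rad, long foot to the open front, at rest; end tiles upright, moved under 12 mm (((y of end_pale in the frame of tile_rack above 0 m and y of blend_1 in the frame of tile_rack between 0.074 and 0.094 m and y of end_pale in the frame of blend_1 above 0 m and y of blend_2 in the frame of tile_rack between 0.018 and 0.038 m and y of end_pale in the frame of blend_2 above 0 m and y of blend_3 in the frame of tile_rack between -0.038 and -0.018 m and y of end_pale in the frame of blend_3 above 0 m and y of blend_4 in the frame of tile_rack between -0.094 and -0.074 m and y of end_pale in the frame of blend_4 above 0 m) or (y of end_pale in the frame of tile_rack below 0 m and y of blend_1 in the frame of tile_rack between -0.094 and -0.074 m and y of end_pale in the frame of blend_1 below 0 m and y of blend_2 in the frame of tile_rack between -0.038 and -0.018 m and y of end_pale in the frame of blend_2 below 0 m and y of blend_3 in the frame of tile_rack between 0.018 and 0.038 m and y of end_pale in the frame of blend_3 below 0 m and y of blend_4 in the frame of tile_rack between 0.074 and 0.094 m and y of end_pale in the frame of blend_4 below 0 m)) and x of blend_1 in the frame of tile_rack between -0.007 and 0.024 m and z of blend_1 in the frame of tile_rack between 0.009 and 0.015 m and angle between each of blend_1, blend_2, blend_3, blend_4, end_pale, end_dark's own z axis and vertical below 0.08 rad and angle between the x axis of each of blend_1, blend_2, blend_3, blend_4 and the x axis of tile_rack, either way round below 0.25 rad and linear speed of each of blend_1, blend_2, blend_3, blend_4 below 0.01 m/s and x of blend_2 in the frame of tile_rack between -0.007 and 0.024 m and z of blend_2 in the frame of tile_rack between 0.009 and 0.015 m and x of blend_3 in the frame of tile_rack between -0.007 and 0.024 m and z of blend_3 in the frame of tile_rack between 0.009 and 0.015 m and x of blend_4 in the frame of tile_rack between -0.007 and 0.024 m and z of blend_4 in the frame of tile_rack between 0.009 and 0.015 m and distance of each of end_pale, end_dark from where it was at the start of the episode below 0.012 m); the robot touches nothing.
It fails at once if a tile is tipped over (more than 0.8 rad) (angle between any of blend_1, blend_2, blend_3, blend_4, end_pale, end_dark's own z axis and vertical above 0.8 rad).
It fails at once if an end tile is displaced by more than 20 mm (distance of any of end_pale, end_dark from where it was at the start of the episode above 0.02 m).
It fails at once if the glaze jar, the red disc or the plaster block is displaced by more than 20 mm (distance of any of glaze_jar, red_disc, mould_block from where it was at the start of the episode above 0.02 m).
It also fails if it takes over 83 s, if anything falls off the work surface, if the arm or the gripper's body presses on something with over 40 N, if the wrist force passes 120 N, or if a joint passes its speed limit or range.

## Working session

There is one attempt and no reset: what is moved stays moved. The work goes in short steps, Python scripts to look and compute and a tool call to move; the robot and the scene stay as the last step left them, time stands still between calls to the robot, and variables do not carry over. Pictures are saved under pics/ and viewed, at most 14 in all, crops included, and the job is handed in when it is done.

Besides the shell and the picture viewer there is one more tool, called after "Call:" by a JSON object that holds its "fn" and its "kwargs", one argument or row to a line. jog_arm: Moves the arm, as the interface text tells. Shifts and turns lie within -1 to 1; 1 stands for 0.4 m of shift or pi/2 rad of turn. Its arguments: {"type":"object","properties":{"series":{"type":"string"},"grip_force":{"type":"number"}},"required":["series"]}

```bash
ls; mkdir -p pics
python3 - <<'E'
from rig import *
import cv2,pickle
for n in("side","top"):
    p=capture(n); cv2.imwrite(f"pics/{n}0.png",p["img"][:,:,::-1])
    print(n,p["intrinsics"],p["dist_coeffs"],p["R"],p["t"])
    for l in["tile_rack","blend_1","end_pale","mould_block"]:
        for f in (regions_of,mark_of):
            print(l,f.__name__,[(round(d["confidence"],2),[round(float(v),1) for v in d["point"]]) for d in f(l,p)])
print(sense())
E
```

```text
pics
side [[462.47933923   0.         262.30851355]
 [  0.         462.47933923 201.56184316]
 [  0.           0.           1.        ]] [-0.11863898  0.          0.          0.          0.        ] [[ 0.9835888  -0.18032947 -0.00586121]
 [-0.12004527 -0.62983212 -0.76739861]
 [ 0.13469301  0.75550829 -0.64114352]] [-513.9256898    79.64747261 1060.93196904]
tile_rack call [(0.88, [206.3, 310.4])]
tile_rack call [(0.98, [205.2, 305.0])]
blend_1 call [(0.89, [281.3, 244.5]), (0.88, [313.7, 263.7]), (0.75, [143.2, 282.8]), (0.74, [252.9, 239.8]), (0.73, [219.4, 268.5]), (0.55, [213.9, 230.0])]
blend_1 call [(0.98, [319.2, 264.5]), (0.8, [285.0, 244.6]), (0.73, [259.4, 243.3]), (0.73, [223.2, 231.4]), (0.71, [227.8, 268.8]), (0.67, [150.7, 281.5])]
end_pale call [(0.76, [237.4, 330.7])]
end_pale call [(0.95, [242.7, 327.9])]
mould_block call [(0.7, [267.6, 190.5])]
mould_block call [(0.63, [271.5, 190.4])]
top [[410.96130459   0.         252.52598373]
 [  0.         410.96130459 197.51260342]
 [  0.           0.           1.        ]] [-0.13200097  0.          0.          0.          0.
[... 815 characters left out ...]
 'joints': array([ 1.10257882e+00,  3.12900635e-01,  1.49771009e+00, -1.98039876e-05,
        1.33100550e+00, -2.23386233e-01]), 'dq': array([ 9.73888081e-04,  7.61984744e-04,  7.42868422e-04, -1.59668669e-04,
       -1.10427620e-03,  8.98162254e-05]), 'tau': array([ 7.96986606e-04, -4.12163544e+01, -2.59901977e+01, -1.99377578e-04,
        4.33229525e-04, -1.29387701e-05]), 'eef_pos': array([127.26550074, 509.34135588, 250.29004848]), 'ee_rot': array([ 5.05456384e-06,  1.22107786e-01,  9.92516845e-01, -1.43480640e-05]), 'force': array([-0.26329187,  0.31402324, -0.19578295]), 'wrist_torque': array([-0.01660688,  0.04241324,  0.03666004]), 'grip_force': 0.0, 'grip_width': 1.0036510943822197}
```

Run:
```python
import cv2
a=cv2.imread("pics/side0.png")[110:350,130:410];b=cv2.imread("pics/top0.png")[120:280,110:390]
cv2.imwrite("pics/side0c.png",cv2.resize(a,None,fx=2.5,fy=2.5,interpolation=2))
cv2.imwrite("pics/top0c.png",cv2.resize(b,None,fx=2.8,fy=2.8,interpolation=2))
```

```text
(no output)
```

View pics/side0c.png

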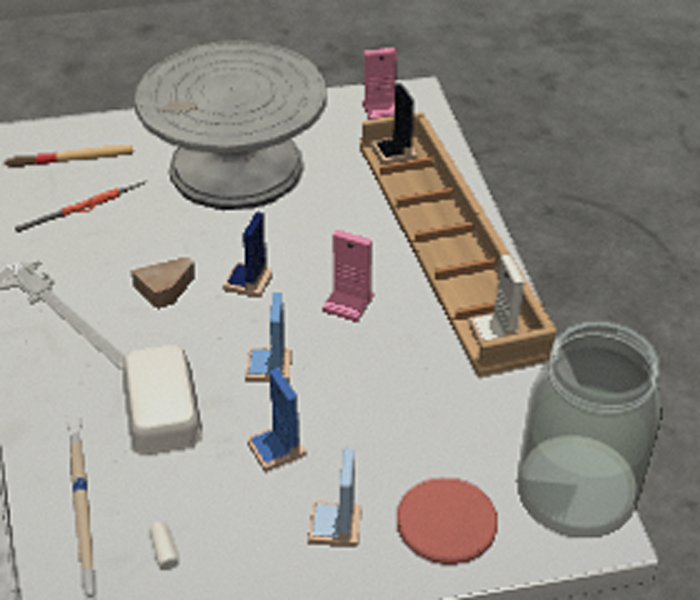

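View pics/top0c.png

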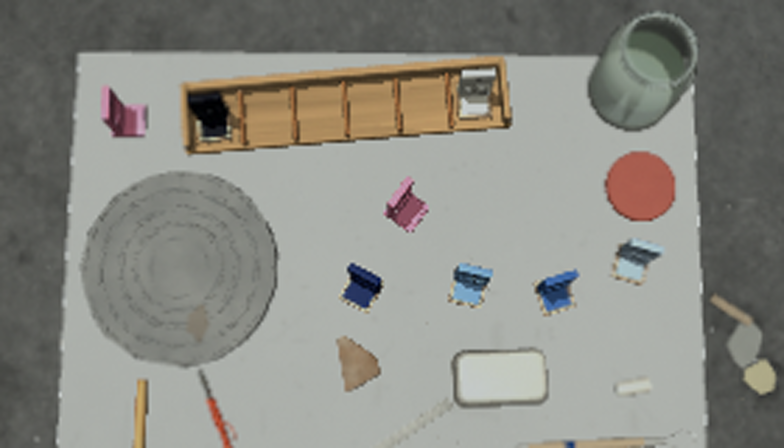

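```bash
cat > h.py <<'E'
import numpy as np, cv2
from scipy.optimize import minimize
def box(x0,x1,y0,y1,z0,z1): return np.array([[x,y,z] for x in(x0,x1) for y in(y0,y1) for z in(z0,z1)],float)
TILE=[box(-4.5,4.5,-18,18,0,76),box(-28,10,-18,18,0,8)]
RACK=[box(-37,37,-177,177,0,12),box(32,37,-177,177,0,23),box(-37,37,-177,-168,0,26),box(-37,37,168,177,0,26)]
def world(P,q):
    x,y,z,a=q; c,s=np.cos(a),np.sin(a)
    return P@np.array([[c,s,0],[-s,c,0],[0,0,1]])+[x,y,z]
def proj(p,X): return cv2.projectPoints(np.asarray(X,float),cv2.Rodrigues(p["R"])[0],p["t"],p["intrinsics"],p["dist_coeffs"])[0][:,0]
def render(p,parts,q,S=4):
    m=np.zeros((384*S,512*S),np.uint8)
    for P in parts:
        uv=(proj(p,world(P,q))+.5)*S-.5
        cv2.fillConvexPoly(m,cv2.convexHull(np.round(uv*16).astype(np.int32)),255,shift=4)
    return cv2.resize(m,(512,384),interpolation=cv2.INTER_AREA)/255.
def fit(views,parts,q0,ign=None,fixz=False):
    def f(v):
        q=[v[0],v[1],v[2],v[3]/50]
        return sum((np.abs(render(p,parts,q)-m)*(1 if ign is None else ~ign[i])).sum() for i,(p,m) in enumerate(views))
    best=None
    for a in q0[3]:
        v0=np.array([*q0[:3],a*50]); sx=np.vstack([v0]+[v0+8*e for e in np.eye(4)])
        r=minimize(f,v0,method="Nelder-Mead",options=dict(initial_simplex=sx,xatol=.1,fatol=.3,maxiter=250))
        if best is None or r.fun<best.fun: best=r
    v=best.x; return np.array([v[0],v[1],v[2],v[3]/50]),best.fun
def onplane(p,uv,z):
    n=cv2.undistortPoints(np.array([[uv]],float),p["intrinsics"],p["dist_coeffs"])[0,0]
    d=p["R"].T@[n[0],n[1],1]; c=-p["R"].T@p["t"]; return c+d*(z-c[2])/d[2]
E
cat > m.py <<'E'
from rig import *; from h import *; import pickle
ps=[capture("side"),capture("top")]
regs=[regions_of("blend_1",p)+regions_of("end_pale",p)+regions_of("end_dark",p) for p in ps]
rk=[regions_of("tile_rack",p)[0]["region"] for p in ps]
pickle.dump((ps,regs,rk),open("m.pkl","wb"))
# top-view (col,row) and side-view
T=dict(b1=((336,212),(264,314)),b2=((277,221),(240,253)),b3=((307,226),(244,281)),b4=((239,224),(230,215)),pale=((280,150),(330,236)),dark=((186,160),(289,160)))
ov=[p["img"].copy() for p in ps]; al=[np.zeros((384,512),bool)]*2
def draw(parts,q):
    for i,p in enumerate(ps):
        for P in parts:
            cv2.polylines(ov[i],[cv2.convexHull(np.round(proj(p,world(P,q))).astype(np.int32))],True,(255,255,0),1)
for n,(t,s) in T.items():
    v=[]
    for i,(p,c) in enumerate(zip(ps,(s,t))):
        r=min(regs[i],key=lambda r:np.hypot(r["point"][1]-c[0],r["point"][0]-c[1]))
        d=np.hypot(r["point"][1]-c[0],r["point"][0]-c[1])
        if d<15: v.append((p,r["region"].astype(float)));
        else: print(n,"missing",i,d)
        al[i]=al[i]|r["region"]
    g=onplane(ps[1],t,20)
    q,e=fit(v,TILE,[g[0],g[1],0 if n[0]=="b" else 12,(-.35,0,.35)]); draw(TILE,q)
    print(n,q.round(2),round(e,1),[int(m.sum()) for _,m in v])
g=onplane(ps[1],(231,157),6)
q,e=fit([(p,m.astype(float)) for p,m in zip(ps,rk)],RACK,[g[0],g[1],0,(0,.07,-.07)],ign=al); draw(RACK,q)
print("rack",q.round(3),e,[m.sum() for m in rk])
a=cv2.resize(ov[0][130:330,200:360],None,fx=3,fy=3,interpolation=0);b=cv2.resize(ov[1][125:245,145:385],None,fx=3.3,fy=3.3,interpolation=0)
cv2.imwrite("pics/ova.png",a[:,:,::-1]);cv2.imwrite("pics/ovb.png",b[:,:,::-1])
E
python3 m.py
```

```text
Traceback (most recent call last):
  File "m.py", line 4, in <module>
    rk=[regions_of("tile_rack",p)[0]["region"] for p in ps]
        ~~~~~~~~~~~~~~~~~~~~~~~~~^^^
IndexError: list index out of range
```

```bash
python3 - <<'E'
s=open("m.py").read()
s=s.replace('rk=[regions_of("tile_rack",p)[0]["region"] for p in ps]','''rk=[]
for i,n in enumerate(("side","top")):
    while not (r:=regions_of("tile_rack",ps[i])): 
        print("retry",n); ps[i]=capture(n)
    rk.append(r[0]["region"])''')
open("m.py","w").write(s)
E
python3 m.py
```

```text
retry top
b1 [ 4.7368e+02 -3.2828e+02 -1.4000e-01 -3.0000e-01] 102.5 [537, 193]
b2 [ 4.4761e+02 -1.5409e+02  3.5400e+00 -3.0000e-01] 100.2 [393, 190]
b3 [ 4.4119e+02 -2.4047e+02  1.2500e+00  2.6000e-01] 70.9 [530, 162]
b4 missing 0 38.54062791393
b4 [ 455.98  -41.02 -131.49   -0.55] 19.4 [139]
pale [ 649.93 -157.19   13.31    0.  ] 139.2 [383, 206]
dark [6.2161e+02 1.2437e+02 1.3200e+01 4.0000e-02] 97.3 [281, 185]
rack [ 6.3333e+02 -1.8998e+01  7.5560e+00  9.1000e-02] 411.66666666666663 [np.int64(3046), np.int64(2653)]
```

View pics/ova.png

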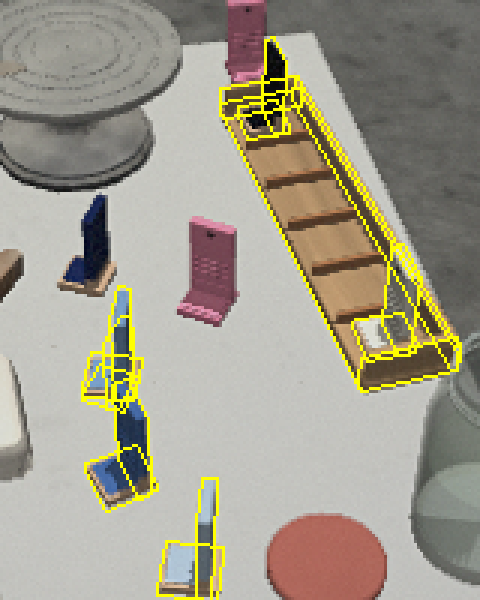

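View pics/ovb.png

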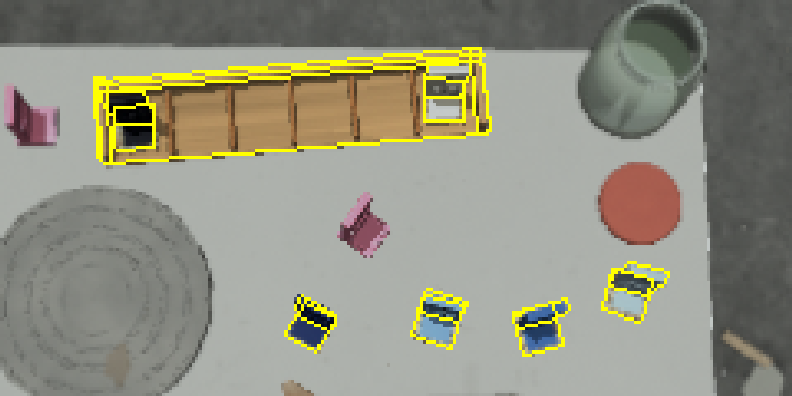

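```bash
cat > m2.py <<'E'
from h import *; import pickle
ps,regs,rk=pickle.load(open("m.pkl","rb"))
sat=[np.ptp(p["img"].astype(int),axis=2) for p in ps]
lum=[p["img"].max(2) for p in ps]
print([np.percentile(s,[20,50]) for s in sat],[ (p["img"][225,290 if i else 280]) for i,p in enumerate(ps)])
mk=[((s>22)|(l<70)) for s,l in zip(sat,lum)]
Q=dict(b1=[473.7,-328.3,0,-.3],b2=[447.6,-154,0,-.3],b3=[441.2,-240.5,0,.26],b4=[462,-45,0,-.4])
E={}
for it in range(2):
    for n in Q:
        ign=[];v=[]
        for i,p in enumerate(ps):
            me=cv2.dilate((render(p,TILE,Q[n])>0).astype(np.uint8),np.ones((21,21)))>0
            ot=sum(render(p,TILE,Q[k]) for k in Q if k!=n)>0
            ign.append(~me|(cv2.dilate(ot.astype(np.uint8),np.ones((3,3)))>0)); v.append((p,mk[i].astype(float)))
        q,E[n]=fit(v,TILE,[*Q[n][:3],(Q[n][3],Q[n][3]+.2)],ign=ign); Q[n]=q
for n in Q: print(n,Q[n].round(2),E[n])
# rack: brown mask
g=[633,-19,0]
rm=[]; ign=[]
for i,p in enumerate(ps):
    im=p["img"].astype(int); rm.append(((im[...,0]-im[...,2])>28).astype(float))
    roi=cv2.dilate((render(p,RACK,[*g,.08])>0).astype(np.uint8),np.ones((17,17)))>0
    t=sum(render(p,TILE,q) for q in([650,-157,12,.05],[622,124,12,.05]))>0
    pk=(im[...,0]-im[...,1]>25)&(im[...,2]-im[...,1]>8)
    ign.append(~roi|cv2.dilate((t|pk).astype(np.uint8),np.ones((7,7))).astype(bool))
q,e=fit(list(zip(ps,rm)),RACK,[*g,(.03,.08)],ign=ign); print("rack",q.round(3),e); Q["rack"]=q
pickle.dump(Q,open("Q.pkl","wb"))
ov=[cv2.resize(p["img"],None,fx=3,fy=3,interpolation=0) for p in ps]
def draw(P,q):
    for i,p in enumerate(ps): cv2.polylines(ov[i],[np.round((proj(p,world(P,q))[cv2.convexHull(proj(p,world(P,q)).astype(np.float32),returnPoints=False)[:,0]]+.5)*3).astype(np.int32)],True,(255,255,0),1)
for n in Q:
    for P in (TILE if n!="rack" else RACK): draw(P,Q[n])
for y in(-112,-56,0,56,112): draw(box(-32,32,y-2.5,y+2.5,12,22),Q["rack"])
for y in(-140,140): 
    for P in TILE: draw(P+[7,y,12],Q["rack"])
cv2.imwrite("pics/ova2.png",ov[0][390:990,600:1080,::-1]);cv2.imwrite("pics/ovb2.png",ov[1][375:735,420:1155,::-1])
E
python3 m2.py
```

```text
[array([5., 6.]), array([3., 4.])] [array([200, 200, 195], dtype=uint8), array([173, 177, 172], dtype=uint8)]
b1 [ 4.7402e+02 -3.2604e+02  9.1000e-01 -2.0000e-01] 379.33725490196076
b2 [ 4.4732e+02 -1.5254e+02  1.7400e+00 -1.7000e-01] 86.86666666666667
b3 [ 4.4004e+02 -2.4021e+02  4.6700e+00  2.1000e-01] 112.46666666666667
b4 [ 4.4294e+02 -4.1650e+01  2.2300e+00 -3.7000e-01] 165.68627450980395
rack [ 6.33201e+02 -1.91550e+01  9.38200e+00  9.70000e-02] 286.2470588235294
```

View pics/ova2.png

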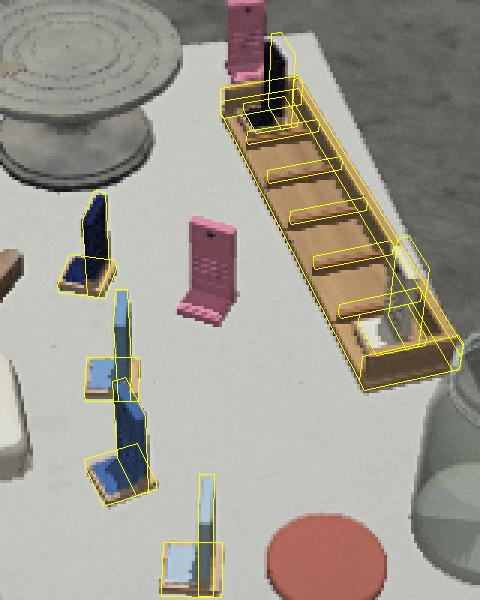

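View pics/ovb2.png

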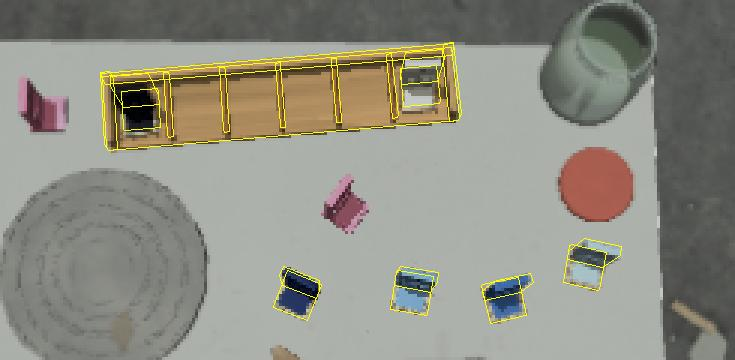

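Run:
```python
from h import *; import pickle
ps,_,_=pickle.load(open("m.pkl","rb"))
a=cv2.resize(ps[0]["img"][150:270,265:365],None,fx=5,fy=5,interpolation=cv2.INTER_CUBIC)
b=cv2.resize(ps[1]["img"][135:180,170:300],None,fx=5,fy=5,interpolation=cv2.INTER_CUBIC)
c=np.zeros((600,500+300,3),np.uint8); c[:,:500]=a
b2=cv2.resize(ps[1]["img"][135:180,240:300],None,fx=5,fy=5,interpolation=cv2.INTER_CUBIC); c[:225,500:]=b2
b3=cv2.resize(ps[1]["img"][140:185,170:230],None,fx=5,fy=5,interpolation=cv2.INTER_CUBIC); c[300:525,500:]=b3
cv2.imwrite("pics/rk.png",c[:,:,::-1])
```

```text
(no output)
```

View pics/rk.png

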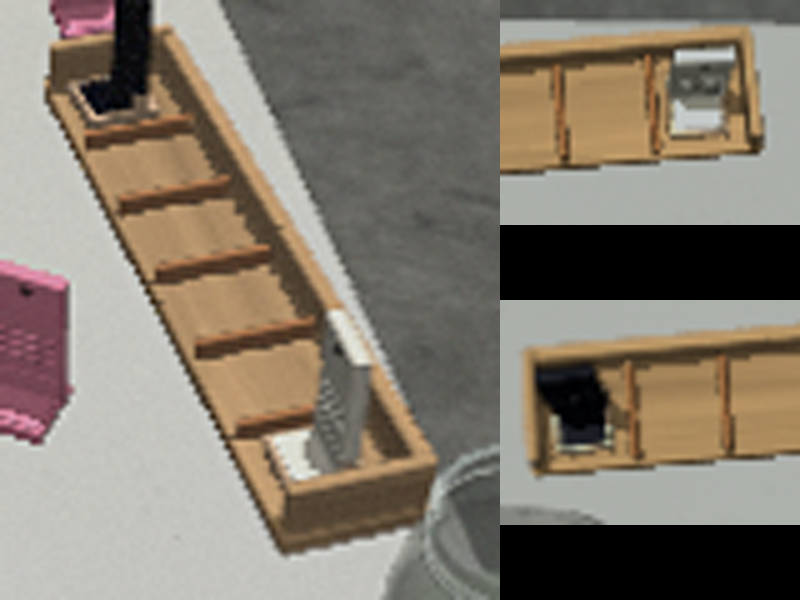

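```bash
sed -i 's/^RACK=.*/RACK=[box(-32,42,-177,177,0,12),box(32,42,-177,177,0,23),box(-32,42,-177,-165.5,0,26),box(-32,42,165.5,177,0,26)]/' h.py; python3 m2.py
```

```text
[array([5., 6.]), array([3., 4.])] [array([200, 200, 195], dtype=uint8), array([173, 177, 172], dtype=uint8)]
b1 [ 4.7402e+02 -3.2604e+02  9.1000e-01 -2.0000e-01] 379.33725490196076
b2 [ 4.4732e+02 -1.5254e+02  1.7400e+00 -1.7000e-01] 86.86666666666667
b3 [ 4.4004e+02 -2.4021e+02  4.6700e+00  2.1000e-01] 112.46666666666667
b4 [ 4.4294e+02 -4.1650e+01  2.2300e+00 -3.7000e-01] 165.68627450980395
rack [ 6.28112e+02 -2.02270e+01  9.76200e+00  9.70000e-02] 286.8862745098039
```

View pics/ova2.png

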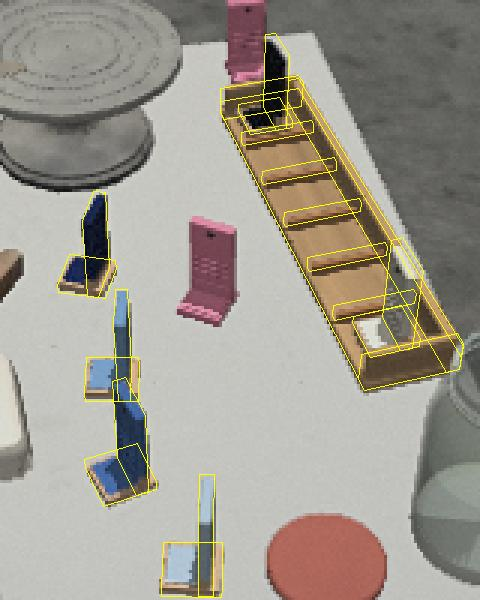

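View pics/ovb2.png

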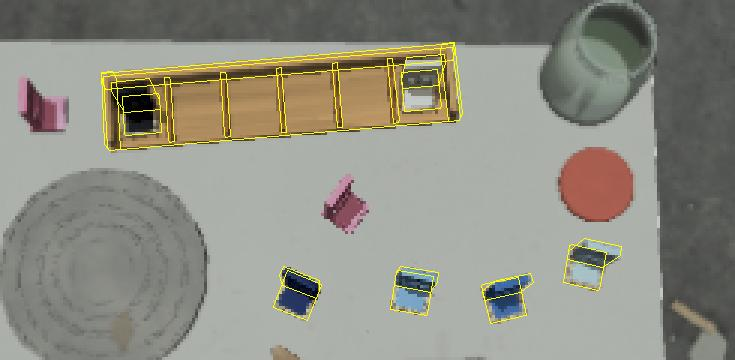

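```bash
cat > tri.py <<'E'
from h import *; import pickle
ps,_,_=pickle.load(open("m.pkl","rb"))
def s(x,y): return (265+(x+.5)/5-.5,150+(y+.5)/5-.5)
def t2(x,y): return (240+(x-500+.5)/5-.5,135+(y+.5)/5-.5)
def t3(x,y): return (170+(x-500+.5)/5-.5,140+(y-300+.5)/5-.5)
P=dict(ribR_low=(s(238,434),t2(655,154)),rib2_low=(s(197,355),t2(563,163)),ribL_low=(s(87,145),t3(633,460)),rib4_low=(s(120,210),t3(728,452)),
 near_bot=(s(283,552),t2(762,152)),near_cheek_top_front=(s(290,490),t2(755,140)),near_back_top=(s(433,458),t2(748,30)),far_top_front=(s(50,45),t3(535,462)))
pj=[p["intrinsics"]@np.c_[p["R"],p["t"]] for p in ps]
for n,(a,b) in P.items():
    u=[cv2.undistortPoints(np.array([[c]]),p["intrinsics"],p["dist_coeffs"],P=p["intrinsics"])[0].T for c,p in zip((a,b),ps)]
    X=cv2.triangulatePoints(*pj,*u)[:,0]; X=X[:3]/X[3]
    e=[np.linalg.norm(proj(p,[X])[0]-c) for p,c in zip(ps,(a,b))]
    print(n,X.round(1),np.round(e,2), onplane(ps[0],a,12).round(1)[:2],onplane(ps[1],b,12).round(1)[:2])
for n,a,b in [("edge",None,None)]:
    print("front edge side z0",onplane(ps[0],s(150,287),0).round(1),"z12",onplane(ps[0],s(153,283),12).round(1))
E
python3 tri.py
```

```text
ribR_low [ 610.3 -133.    15.4] [0.65 0.62] [ 612.9 -129.4] [ 609.3 -133.1]
rib2_low [605.  -77.6  14.5] [0.85 0.84] [607.9 -74.6] [603.  -77.5]
ribL_low [589.5  90.6  14.3] [0.65 0.72] [591.9  94. ] [587.8  90.9]
rib4_low [594.2  33.5  15.4] [0.55 0.58] [596.7  37.9] [593.3  33.8]
near_bot [ 613.8 -198.6    6.9] [0.41 0.37] [ 613.1 -202.9] [ 611.3 -197.9]
near_cheek_top_front [ 615.1 -191.3   36.8] [1.1 1. ] [ 626.2 -167.8] [ 618.8 -193.7]
near_back_top [ 680.8 -187.5   40.1] [0.55 0.5 ] [ 694.5 -160.8] [ 688.5 -190.3]
far_top_front [580.9 144.9  41.5] [0.57 0.65] [591.4 187.3] [586.2 150.2]
front edge side z0 [601.4  -9.4   0. ] z12 [599.8 -20.3  12. ]
```

```bash
sed -i 's/0,23)/0,35)/; s/0,26)/0,38)/g' h.py
cat >> m2.py <<'E'
R=Q["rack"]
for k,y in zip(("b1","b2","b3","b4"),(-84,-28,28,84)): print(k,world(np.array([[7.,y,12]]),R).round(1))
for nm,c,g in(("dark",None,(-0,140)),):
    v=[];ig=[];q0=[*world(np.array([[7.,140,12]]),R)[0],R[3]]
    for i,p in enumerate(ps):
        m=(p["img"].max(2)<75).astype(float); r=render(p,TILE[:1],q0)>0
        v.append((p,m)); ig.append(~(cv2.dilate(r.astype(np.uint8),np.ones((9,9)))>0))
    print(nm,*fit(v[:1],TILE[:1],[*q0[:3],(q0[3],)],ign=ig[:1]))
E
python3 m2.py; sed -i 's/bogus//' m2.py
```

```text
[array([5., 6.]), array([3., 4.])] [array([200, 200, 195], dtype=uint8), array([173, 177, 172], dtype=uint8)]
b1 [ 4.7402e+02 -3.2604e+02  9.1000e-01 -2.0000e-01] 379.33725490196076
b2 [ 4.4732e+02 -1.5254e+02  1.7400e+00 -1.7000e-01] 86.86666666666667
b3 [ 4.4004e+02 -2.4021e+02  4.6700e+00  2.1000e-01] 112.46666666666667
b4 [ 4.4294e+02 -4.1650e+01  2.2300e+00 -3.7000e-01] 165.68627450980395
rack [ 6.28109e+02 -1.48270e+01  1.43900e+00  9.40000e-02] 436.6078431372549
b1 [[643.  -97.8  13.4]]
b2 [[637.7 -42.   13.4]]
b3 [[632.4  13.7  13.4]]
b4 [[627.2  69.5  13.4]]
dark [6.22497958e+02 1.31260924e+02 5.46236019e+00 4.51313232e-02] 77.98823529411764
```

View pics/ova2.png

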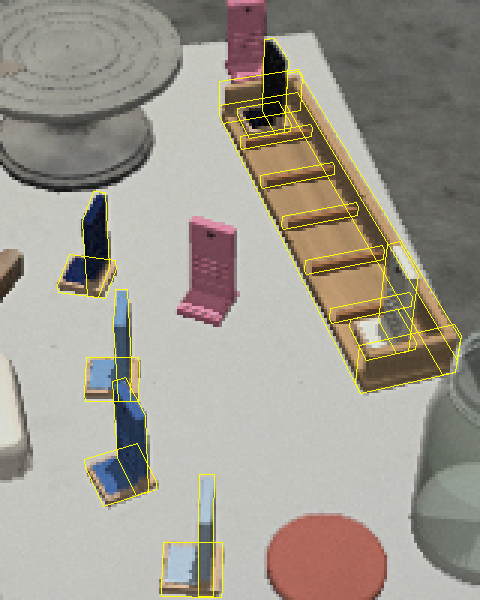

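View pics/ovb2.png

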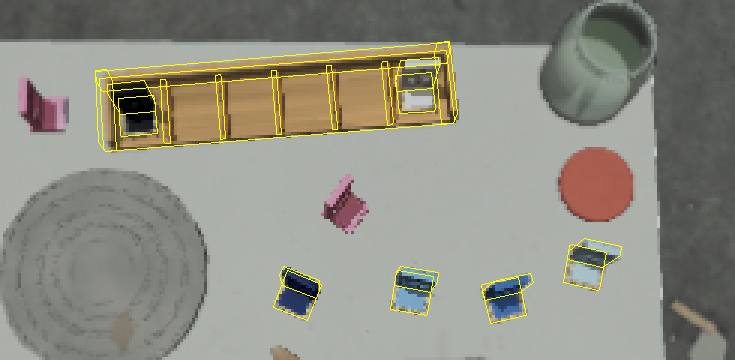

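```bash
cat > m3.py <<'E'
from h import *; import pickle
ps,_,_=pickle.load(open("m.pkl","rb"))
Q=pickle.load(open("Q.pkl","rb"))
def fit2(p,m,parts,q0,ign,z):
    f=lambda v:(np.abs(render(p,parts,[v[0],v[1],z,v[2]/50])-m)*~ign).sum()
    v0=np.array([q0[0],q0[1],q0[3]*50]); r=minimize(f,v0,method="Nelder-Mead",options=dict(initial_simplex=np.vstack([v0]+[v0+6*e for e in np.eye(3)]),xatol=.05,fatol=.2))
    return np.r_[r.x[:2],r.x[2]/50],r.fun
dil=lambda m,k:cv2.dilate(m.astype(np.uint8),np.ones((k,k)))>0
for n in("b1","b2","b3","b4"):
    for p in ps[::-1]:
        im=p["img"].astype(int); m=(np.ptp(im,axis=2)>20)|(im.max(2)<70)
        red=dil(im[...,0]-im[...,2]>60,5)
        ot=sum(render(p,TILE,Q[k]) for k in("b1","b2","b3","b4") if k!=n)>0
        ign=~dil(render(p,TILE,Q[n])>0,15)|dil(ot,3)|red
        q,e=fit2(p,m.astype(float),TILE,Q[n],ign,0); print(n,"side" if p is ps[0] else "top",q.round(2),round(e,1))
g=[632,-17,0,.095]
for hc,hf,ce in((38,35,171.5),(38,35,177),(26,23,171.5),(26,23,177)):
    RK=[box(-37,37,-177,177,0,12),box(32,37,-ce,ce,0,hf),box(-32,37,-ce,-165.5,0,hc),box(-32,37,165.5,ce,0,hc)]
    for p in ps[::-1]:
        im=p["img"].astype(int); m=(im[...,0]-im[...,2])>22
        t=sum(render(p,TILE,[*world(np.array([[7.,y,12]]),g)[0],.095]) for y in(-140,140))>0
        pk=(im[...,0]-im[...,1]>25)&(im[...,2]-im[...,1]>8)
        q,e=fit2(p,m.astype(float),RK,g,~dil(render(p,RK,g)>0,15)|dil(t|pk,5),0)
        # rib fit: dark red ribs inside the bays
        rb=[box(-32,32,y-2.5,y+2.5,12,22) for y in(-112,-56,0,56,112)]
        print(hc,hf,ce,"side" if p is ps[0] else "top",q.round(3),round(e,1))
# ribs: darker/redder than board. Sample darkness along the row for a shift search
for p,nm in zip(ps,("side","top")):
    g2=p["img"][...,1].astype(float)/p["img"][...,0]
    best=[]
    for y0 in np.arange(-35,0,.5):
        s=0
        for y in(-112,-56,0,56,112):
            L=[[x,y+d,22] for x in np.linspace(-25,20,20) for d in(-1.5,0,1.5)]
            uv=proj(p,world(np.array(L,float),[632,y0,0,.095])).astype(np.float32)
            s+=cv2.remap(g2.astype(np.float32),uv[:,:1],uv[:,1:],1).mean()
        best.append((s/5,y0))
    print(nm,sorted(best)[:4])
E
python3 m3.py
```

```text
b1 top [ 4.7256e+02 -3.2706e+02 -1.5000e-01] 107.6
b1 side [ 4.7478e+02 -3.2458e+02 -2.0000e-01] 131.1
b2 top [ 4.4666e+02 -1.5350e+02 -2.1000e-01] 26.2
b2 side [ 4.4800e+02 -1.4997e+02 -1.6000e-01] 21.2
b3 top [ 4.3974e+02 -2.4029e+02  3.3000e-01] 35.4
b3 side [ 4.4071e+02 -2.3627e+02  1.9000e-01] 39.4
b4 top [441.73 -42.84  -0.51] 27.0
b4 side [ 4.4364e+02 -3.8190e+01 -3.3000e-01] 81.5
38 35 171.5 top [ 6.33096e+02 -1.94130e+01  9.70000e-02] 109.5
38 35 171.5 side [ 6.34883e+02 -1.24080e+01  9.70000e-02] 135.8
38 35 177 top [ 6.32991e+02 -1.89230e+01  9.80000e-02] 129.4
38 35 177 side [ 6.34974e+02 -1.26280e+01  9.40000e-02] 142.3
26 23 171.5 top [ 6.3465e+02 -1.8853e+01  9.7000e-02] 86.2
26 23 171.5 side [ 6.37254e+02 -1.14490e+01  9.00000e-02] 148.7
26 23 177 top [ 6.3478e+02 -1.8688e+01  9.9000e-02] 81.8
26 23 177 side [ 6.37074e+02 -1.19220e+01  9.20000e-02] 143.1
side [(np.float32(0.7175933), np.float64(-19.5)), (np.float32(0.71769226), np.float64(-20.0)), (np.float32(0.71839684), np.float64(-20.5)), (np.float32(0.7184194), np.float64(-19.0))]
top [(np.float32(0.70151293), np.float64(-19.0)), (np.float32(0.701777), np.float64(-19.5)), (np.float32(0.7048861), np.float64(-18.5)), (np.float32(0.7057074), np.float64(-20.0))]m3.py:29: RuntimeWarning: divide by zero encountered in divide
  g2=p["img"][...,1].astype(float)/p["img"][...,0]
m3.py:29: RuntimeWarning: invalid value encountered in divide
  g2=p["img"][...,1].astype(float)/p["img"][...,0]
```

```bash
cat > go.py <<'E'
import sys, numpy as np
from rig import sense
from scipy.spatial.transform import Rotation as R
# usage: go.py x y z yaw  (yaw = world angle of tool y)
s=sense(); w,x,y,z=s["ee_rot"]; r=R.from_quat([x,y,z,w])
t=np.array(sys.argv[1:4],float); a=float(sys.argv[4])
yy=np.array([np.cos(a),np.sin(a),0]); zz=np.array([0,0,-1.]); G=R.from_matrix(np.c_[np.cross(yy,zz),yy,zz])
print("t",round(s["time_s"],2),"pos",s["eef_pos"].round(1),"shift",(r.inv().apply(t-s["eef_pos"])/400).round(4),"turn",((r.inv()*G).as_rotvec()/(np.pi/2)).round(4),"grip",round(s["grip_width"],3))
E
python3 go.py 442.7 -40.5 250 -.4
python3 - <<'E'
from h import *
import pickle
ps,_,_=pickle.load(open("m.pkl","rb"))
print(onplane(ps[1],(174,215),130),onplane(ps[1],(209,215),130))
E
```

```text
t 1.95 pos [127.3 509.4 250.3] shift [-1.0983e+00 -1.1425e+00  7.0000e-04] turn [0.     0.     1.0988] grip 0.998
[439.39408293 131.47852071 130.        ] [440.37529908  37.9253129  130.        ]
```

Call:
{"fn": "jog_arm", "kwargs": {
  "series": "-0.55 -0.57 0 0 0 0.55 1;-0.55 -0.57 0 0 0 0.55 1;-0.55 -0.57 0 0 0 0.55 1;-0.55 -0.57 0 0 0 0.55 1;-0.55 -0.57 0 0 0 0.55 1;-0.55 -0.57 0 0 0 0.55 1",
  "grip_force": 30
}}

```text
time_s: 2.7
eef_pos: [287.1, 232.2, 250.5]
ee_rot: [0.0, 0.53, 0.848, 0.0]
force: [-0.2, 0.5, 0.5]
grip_width: 1.0
grip_force: 0.0
```

```bash
python3 go.py 442.7 -40.5 250 -.4
```

```text
t 2.7 pos [287.1 232.2 250.5] shift [-0.7832  0.0502  0.0017] turn [5.00e-04 1.00e-04 5.44e-01] grip 1.0
```

Call:
{"fn": "jog_arm", "kwargs": {
  "series": "-0.783 0.05 0 0 0 0.544 1;-0.783 0.05 0 0 0 0.544 1;-0.783 0.05 0 0 0 0.544 1;-0.783 0.05 0 0 0 0.544 1;-0.783 0.05 0 0 0 0.544 1;-0.783 0.05 0 0 0 0.544 1;-0.783 0.05 0.2 0 0 0.544 1;-0.783 0.05 0.28 0 0 0.544 1;-0.783 0.05 0.3 0 0 0.544 1;-0.783 0.05 0.3 0 0 0.544 1"
}}

```text
time_s: 3.95
eef_pos: [443.6, -36.0, 131.5]
ee_rot: [0.0, 0.831, 0.556, 0.0]
force: [-1.1, 0.6, 0.5]
grip_width: 1.002
grip_force: 0.0
```

```bash
python3 go.py 442.7 -40.5 66 -.4
python3 - <<'E'
from rig import *; import cv2
a=capture("side")["img"][150:290,170:310]; b=capture("top")["img"][150:270,180:320]
import numpy as np
c=np.zeros((560,1120//1,3),np.uint8)
a=cv2.resize(a,(420,420)); b=cv2.resize(b,(380,326)); c=np.zeros((420,800,3),np.uint8); c[:,:420]=a; c[:326,420:]=b
cv2.imwrite("pics/g4.png",c[:,:,::-1])
E
```

```text
t 3.95 pos [443.6 -36.  131.5] shift [-0.0112  0.0021  0.1637] turn [ 0.0008 -0.0001  0.0058] grip 1.002
```

View pics/g4.png

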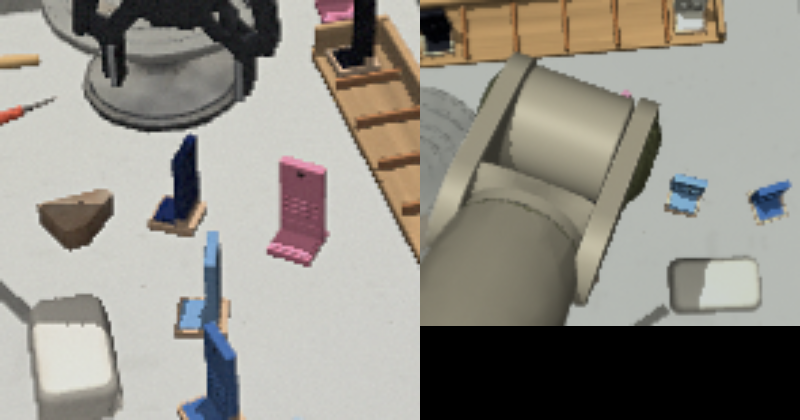

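Call:
{"fn": "jog_arm", "kwargs": {
  "series": "-0.011 0.002 0.08 0 0 0 1;-0.011 0.002 0.14 0 0 0 1;-0.011 0.002 0.164 0 0 0 1;-0.011 0.002 0.164 0 0 0 1;-0.011 0.002 0.164 0 0 0 0;-0.011 0.002 0.164 0 0 0 -0.5;-0.011 0.002 0.164 0 0 0 -1;-0.011 0.002 0.164 0 0 0 -1;-0.011 0.002 0.164 0 0 0 -1;-0.011 0.002 0.164 0 0 0 -1;-0.011 0.002 0.164 0 0 0 -1"
}}

```text
time_s: 5.42
eef_pos: [442.1, -41.0, 64.8]
ee_rot: [0.0, 0.831, 0.556, 0.0]
force: [-0.6, 0.7, 5.2]
grip_width: 0.1
grip_force: 32.5
```

```bash
python3 go.py 442.7 -40.5 66 -.4
python3 - <<'E'
from h import *
print(world(np.array([[5.,y,12] for y in(-84,-28,28,84)]),[634.5,-17.6,0,.095]).round(1))
E
```

```text
t 5.42 pos [442.1 -41.   64.8] shift [ 0.0018  0.0009 -0.0029] turn [0.0001 0.     0.0048] grip 0.1
[[ 647.4 -100.7   12. ]
 [ 642.1  -45.    12. ]
 [ 636.8   10.7   12. ]
 [ 631.5   66.5   12. ]]
```

Call:
{"fn": "jog_arm", "kwargs": {
  "series": "0 0 -0.05 0 0 0 -1;0 0 -0.14 0 0 0 -1;0 0 -0.25 0 0 0 -1;0 0 -0.27 0 0 0 -1;0 0 -0.27 0 0 0 -1"
}}

```text
time_s: 6.05
eef_pos: [441.8, -40.9, 172.2]
ee_rot: [-0.0, 0.831, 0.556, -0.0]
force: [0.5, 0.5, -1.4]
grip_width: 0.097
grip_force: 31.8
```

```bash
python3 go.py 600 -35 172 .095;python3 go.py 631.5 66.5 172 .095
```

```text
t 6.05 pos [441.8 -40.9 172.2] shift [0.1648 0.3598 0.0004] turn [-2.000e-04 -1.000e-04 -3.103e-01] grip 0.097
t 6.05 pos [441.8 -40.9 172.2] shift [4.294e-01 3.355e-01 4.000e-04] turn [-2.000e-04 -1.000e-04 -3.103e-01] grip 0.097
```

Call:
{"fn": "jog_arm", "kwargs": {
  "series": "0.08 0.18 0 0 0 -0.1 -1;0.165 0.36 0 0 0 -0.2 -1;0.165 0.36 0 0 0 -0.31 -1;0.165 0.36 0 0 0 -0.31 -1;0.23 0.355 0 0 0 -0.31 -1;0.33 0.345 0 0 0 -0.31 -1;0.43 0.335 0 0 0 -0.31 -1;0.43 0.335 0 0 0 -0.31 -1;0.43 0.335 0.08 0 0 -0.31 -1;0.43 0.335 0.14 0 0 -0.31 -1;0.43 0.335 0.16 0 0 -0.31 -1;0.43 0.335 0.16 0 0 -0.31 -1;0.43 0.335 0.16 0 0 -0.31 -1"
}}

```text
time_s: 7.68
eef_pos: [632.0, 66.4, 109.8]
ee_rot: [0.001, 0.673, 0.74, 0.0]
force: [0.7, -0.8, -0.1]
grip_width: 0.1
grip_force: 31.8
```

```bash
python3 go.py 631.5 66.5 100 .095
cat > look.py <<'E'
from rig import *; from h import *; import sys
# compare held tile (colour mask, side view) with tool pose: look.py name x y z yaw [crop]
n,x,y,z,a=sys.argv[1],*map(float,sys.argv[2:6])
p=capture("side"); g=[x,y,z,a]
im=p["img"].astype(int); m=(im[...,2]-im[...,0]>15)
foot=[box(-28,10,-18,18,5,8),box(-4.5,4.5,-18,18,8,76)]
roi=cv2.dilate((render(p,TILE,g)>0).astype(np.uint8),np.ones((25,25)))>0
roi&=np.arange(384)[:,None]>proj(p,world(np.array([[0,0,45.]]),g))[0,1]
f=lambda v:(np.abs(render(p,foot,[x+v[0],y+v[1],z,a])-m)*roi).sum()
v0=np.zeros(2); r=minimize(f,v0,method="Nelder-Mead",options=dict(initial_simplex=[[0,0],[6,0],[0,6]],xatol=.05,fatol=.1))
print("tile minus tool (side cam)",r.x.round(1),r.fun,f(v0),(m&roi).sum())
r0,c0=np.clip(proj(p,[[x,y,z+20]])[0].astype(int)[::-1]-50,0,270)
cv2.imwrite(f"pics/{n}.png",cv2.resize(p["img"][r0:r0+100,c0:c0+100],(500,500),interpolation=2)[:,:,::-1])
E
python3 look.py h4 631.5 66.5 42 .095
```

```text
t 7.67 pos [632.   66.4 109.8] shift [ 0.0003 -0.0012  0.0244] turn [ 0.001   0.0002 -0.0006] grip 0.1
tile minus tool (side cam) [ 6. 16.] 69.87843137254902 111.90196078431372 120
```

View pics/h4.png

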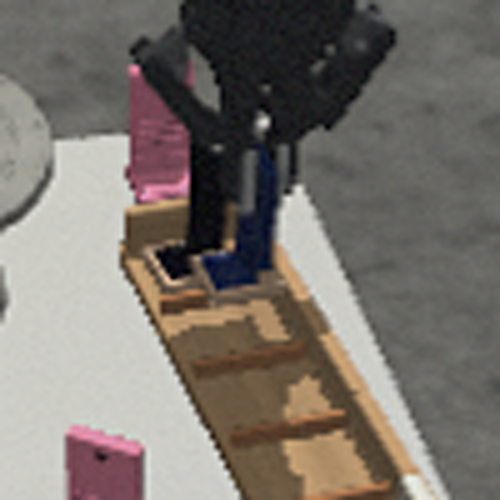

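```bash
python3 - <<'E'
from h import *; import pickle
ps,_,_=pickle.load(open("m.pkl","rb")); p=ps[0]
r0,c0=np.clip(proj(p,[[631.5,66.5,62]])[0].astype(int)[::-1]-50,0,270)
C=lambda X,q:((proj(p,world(np.array(X,float),q))-[c0,r0]+.5)*5-.5).round(0).tolist()
q=[632,66.4,45,.095]
print("held foot near-bottom edge",C([[-28,-18,0],[10,-18,0],[-28,-18,8],[10,-18,8],[-28,18,8]],q),"plate near top",C([[-4.5,-18,76],[4.5,-18,76]],q))
for R in([634.5,-17.6,0,.095],):
    print("rib56",C([[-32,53.5,12],[32,53.5,12],[-32,53.5,22],[32,53.5,22]],R)); print("rib112",C([[-32,109.5,12],[-32,109.5,22]],R))
    print("rib0",C([[-32,-2.5,12],[-32,-2.5,22]],R)); print("endtile",C([[-28,122,0+12],[10,122,12]],R))
E
python3 - <<'E'
import cv2
a=cv2.imread("pics/h4.png")[170:400,120:330]
cv2.imwrite("pics/h4z.png",cv2.resize(a,None,fx=2.6,fy=2.6))
E
```

```text
held foot near-bottom edge [[211.0, 311.0], [283.0, 298.0], [212.0, 298.0], [284.0, 286.0], [189.0, 257.0]] plate near top [[263.0, 176.0], [281.0, 173.0]]
rib56 [[199.0, 381.0], [319.0, 359.0], [200.0, 366.0], [320.0, 344.0]]
rib112 [[165.0, 316.0], [165.0, 301.0]]
rib0 [[236.0, 451.0], [236.0, 435.0]]
endtile [[165.0, 301.0], [234.0, 289.0]]
```

View pics/h4z.png

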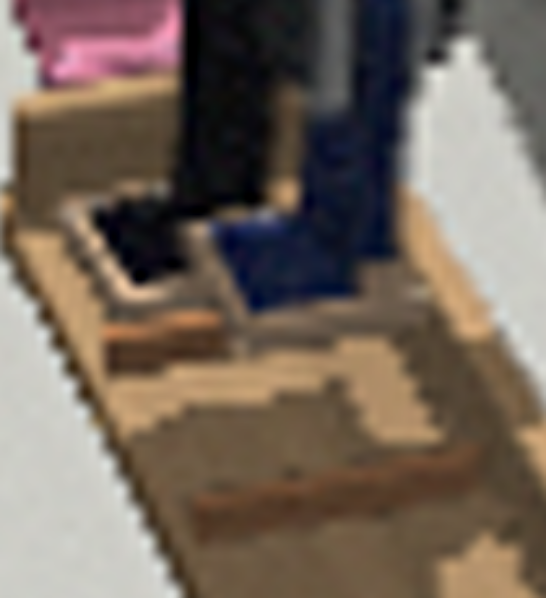

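Call:
{"fn": "jog_arm", "kwargs": {
  "series": "0 0 0.03 0 0 0 -1;0 0 0.06 0 0 0 -1;0 0 0.072 0 0 0 -1;0 0 0.076 0 0 0 -1;0 0 0.076 0 0 0 -1"
}}

```text
time_s: 8.35
eef_pos: [631.7, 66.7, 78.4]
ee_rot: [0.0, 0.673, 0.74, 0.0]
force: [-0.2, 0.4, -0.7]
grip_width: 0.099
grip_force: 31.8
```

```bash
python3 go.py 631.5 66.5 77 .095
```

```text
t 8.35 pos [631.7  66.7  78.4] shift [-0.0004 -0.0006  0.0035] turn [ 0.0002  0.     -0.0003] grip 0.099
```

Call:
{"fn": "jog_arm", "kwargs": {
  "series": "0 0 0.002 0 0 0 -1;0 0 0.004 0 0 0 -1;0 0 0.004 0 0 0 -1"
}}

```text
time_s: 8.72
eef_pos: [631.7, 66.7, 76.9]
ee_rot: [0.0, 0.673, 0.74, 0.0]
force: [0.1, -0.5, 1.1]
grip_width: 0.102
grip_force: 32.0
```

Call:
{"fn": "jog_arm", "kwargs": {
  "series": "0 0 0.002 0 0 0 -1;0 0 0.004 0 0 0 -1;0 0 0.004 0 0 0 -1"
}}

```text
time_s: 9.1
eef_pos: [631.9, 66.8, 76.9]
ee_rot: [0.001, 0.673, 0.74, 0.0]
force: [-4.9, 0.7, 11.6]
grip_width: 0.098
grip_force: 33.7
```

Call:
{"fn": "jog_arm", "kwargs": {
  "series": "0 0 -0.003 0 0 0 -0.7;0 0 -0.003 0 0 0 -0.3;0 0 -0.003 0 0 0 0;0 0 -0.003 0 0 0 0;0 0 -0.04 0 0 0 0;0 0 -0.12 0 0 0 0;0 0 -0.24 0 0 0 0;0 0 -0.24 0 0 0 0"
}}

```text
time_s: 10.1
eef_pos: [633.3, 66.7, 176.3]
ee_rot: [0.003, 0.673, 0.74, 0.003]
force: [-0.1, 0.4, -0.5]
grip_width: 0.504
grip_force: 0.0
```

```bash
python3 go.py 440.2 -238.3 172 .26;  python3 go.py 440.2 -238.3 66 .26
```

```text
t 10.1 pos [633.3  66.7 176.3] shift [-0.7134 -0.5526  0.007 ] turn [ 0.0054  0.0014 -0.1053] grip 0.504
t 10.1 pos [633.3  66.7 176.3] shift [-0.713  -0.5549  0.272 ] turn [ 0.0054  0.0014 -0.1053] grip 0.504
```

Call:
{"fn": "jog_arm", "kwargs": {
  "series": "-0.713 -0.554 0 0.005 0 -0.105 1;-0.713 -0.554 0 0.005 0 -0.105 1;-0.713 -0.554 0 0.005 0 -0.105 1;-0.713 -0.554 0 0.005 0 -0.105 1;-0.713 -0.554 0 0.005 0 -0.105 1;-0.713 -0.554 0 0.005 0 -0.105 1;-0.713 -0.554 0 0.005 0 -0.105 1;-0.713 -0.554 0 0.005 0 -0.105 1;-0.713 -0.554 0.08 0.005 0 -0.105 1;-0.713 -0.554 0.08 0.005 0 -0.105 1"
}}

```text
time_s: 11.35
eef_pos: [437.7, -236.4, 137.7]
ee_rot: [-0.005, 0.609, 0.793, -0.003]
force: [0.5, 0.1, 0.6]
grip_width: 1.001
grip_force: 0.0
```

```bash
python3 go.py 440.2 -238.3 66 .26
cat > chk.py <<'E'
from rig import *; from h import *; import sys
# placed-tile check: chk.py x y yaw, blue mask in both views, z=12
x,y,a=map(float,sys.argv[1:4]); g=[x,y,12,a]
for nm in("side","top"):
    p=capture(nm); im=p["img"].astype(int); m=(im[...,2]-im[...,0]>12)
    roi=cv2.dilate((render(p,TILE,g)>0).astype(np.uint8),np.ones((13,13)))>0
    T=[box(-4.5,4.5,-18,18,8,76),box(-28,10,-18,18,7,8)]
    f=lambda v:(np.abs(render(p,T,[x+v[0],y+v[1],12,a+v[2]/40])-m)*roi).sum()
    r=minimize(f,np.zeros(3),method="Nelder-Mead",options=dict(initial_simplex=[[0,0,0],[5,0,0],[0,5,0],[0,0,5]],xatol=.05,fatol=.1))
    print(nm,"offset",r.x[:2].round(1),"dyaw",round(r.x[2]/40,2),"loss",round(r.fun,1),"of",int((m&roi).sum()))
E
python3 chk.py 631.5 66.5 .095
```

```text
t 11.35 pos [ 437.7 -236.4  137.7] shift [-0.0069  0.0066  0.1791] turn [-0.0064 -0.0027  0.0008] grip 1.001
side offset [1.2 4.6] dyaw -0.18 loss 72.9 of 209
top offset [-1.   0.4] dyaw 0.22 loss 63.5 of 159
```

Call:
{"fn": "jog_arm", "kwargs": {
  "series": "-0.007 0.006 0.08 -0.006 -0.003 0 1;-0.007 0.006 0.15 -0.006 -0.003 0 1;-0.007 0.006 0.179 -0.006 -0.003 0 1;-0.007 0.006 0.179 -0.006 -0.003 0 1;-0.007 0.006 0.179 -0.006 -0.003 0 0;-0.007 0.006 0.179 -0.006 -0.003 0 -0.5;-0.007 0.006 0.179 -0.006 -0.003 0 -1;-0.007 0.006 0.179 -0.006 -0.003 0 -1;-0.007 0.006 0.179 -0.006 -0.003 0 -1;-0.007 0.006 0.179 -0.006 -0.003 0 -1;-0.007 0.006 0.179 -0.006 -0.003 0 -1"
}}

```text
time_s: 12.82
eef_pos: [440.5, -240.5, 67.7]
ee_rot: [0.002, 0.61, 0.793, -0.001]
force: [-0.5, 0.6, 4.3]
grip_width: 0.1
grip_force: 31.7
```

Call:
{"fn": "jog_arm", "kwargs": {
  "series": "0 0 -0.05 0 0 0 -1;0 0 -0.14 0 0 0 -1;0 0 -0.25 0 0 0 -1;0 0 -0.27 0 0 0 -1;0 0 -0.27 0 0 0 -1"
}}

```text
time_s: 13.45
eef_pos: [439.9, -239.8, 174.9]
ee_rot: [0.002, 0.61, 0.793, -0.001]
force: [0.7, 0.7, -1.3]
grip_width: 0.099
grip_force: 31.0
```

```bash
python3 go.py 637 8.7 172 .095
```

```text
t 13.45 pos [ 439.9 -239.8  174.9] shift [0.4741 0.6355 0.0064] turn [0.0011 0.0022 0.1046] grip 0.099
```

Call:
{"fn": "jog_arm", "kwargs": {
  "series": "0.08 0.106 0 0 0 0.03 -1;0.16 0.212 0 0 0 0.06 -1;0.24 0.32 0 0 0 0.1 -1;0.32 0.424 0 0.001 0.002 0.104 -1;0.4 0.53 0 0.001 0.002 0.104 -1;0.474 0.635 0 0.001 0.002 0.104 -1;0.474 0.635 0 0.001 0.002 0.104 -1;0.474 0.635 0 0.001 0.002 0.104 -1;0.474 0.635 0.08 0.001 0.002 0.104 -1;0.474 0.635 0.14 0.001 0.002 0.104 -1;0.474 0.635 0.187 0.001 0.002 0.104 -1;0.474 0.635 0.187 0.001 0.002 0.104 -1;0.474 0.635 0.187 0.001 0.002 0.104 -1"
}}

```text
time_s: 15.08
eef_pos: [637.6, 7.9, 101.3]
ee_rot: [0.001, 0.672, 0.74, 0.0]
force: [0.4, 0.9, -0.9]
grip_width: 0.098
grip_force: 31.0
```

```bash
python3 go.py 637 8.7 79.5 .095
cat > hold.py <<'E'
from rig import *; from h import *; import sys
# held tile vs nominal: hold.py x y zbottom yaw ; side view, foot region colour only
x,y,z,a=map(float,sys.argv[1:5]); p=capture("side"); im=p["img"].astype(int); m=(im[...,2]-im[...,0]>12)
T=[box(-28,10,-18,18,7,8),box(-4.5,4.5,-18,18,8,76)]
roi=cv2.dilate((render(p,TILE,[x,y,z,a])>0).astype(np.uint8),np.ones((15,15)))>0
roi&=np.arange(384)[:,None]>proj(p,world(np.array([[0,0,40.]]),[x,y,z,a]))[0,1]
f=lambda v:(np.abs(render(p,T,[x+v[0],y+v[1],z,a])-m)*roi).sum()
r=minimize(f,np.zeros(2),method="Nelder-Mead",options=dict(initial_simplex=[[0,0],[5,0],[0,5]],xatol=.05,fatol=.1))
print("tile-tool side",r.x.round(1),"loss",r.fun.round(1),"of",(m&roi).sum())
E
python3 hold.py 637 8.7 32.3 .095
```

```text
t 15.07 pos [637.6   7.9 101.3] shift [ 0.0023 -0.0013  0.0545] turn [0.0012 0.0007 0.0005] grip 0.098
tile-tool side [ 3.5 17.2] loss 99.3 of 218
```

Call:
{"fn": "jog_arm", "kwargs": {
  "series": "0.002 0 0.02 0 0 0 -1;0.002 0 0.04 0 0 0 -1;0.002 0 0.05 0 0 0 -1;0.002 0 0.053 0 0 0 -1;0.002 0 0.056 0 0 0 -1;0.002 0 0.056 0 0 0 -1"
}}

```text
time_s: 15.88
eef_pos: [637.3, 9.0, 79.7]
ee_rot: [0.001, 0.672, 0.74, 0.0]
force: [-5.3, 0.2, 14.0]
grip_width: 0.099
grip_force: 33.1
```

Seated at the expected height. Release and go to b2.

Call:
{"fn": "jog_arm", "kwargs": {
  "series": "0 0 -0.003 0 0 0 -0.7;0 0 -0.003 0 0 0 -0.3;0 0 -0.003 0 0 0 0;0 0 -0.003 0 0 0 0;0 0 -0.04 0 0 0 0;0 0 -0.12 0 0 0 0;0 0 -0.24 0 0 0 0;0 0 -0.24 0 0 0 0;0 0 -0.24 0 0 0 0"
}}

```text
time_s: 17.0
eef_pos: [636.9, 9.1, 174.0]
ee_rot: [0.0, 0.672, 0.74, -0.0]
force: [0.3, -0.3, -0.6]
grip_width: 0.501
grip_force: 0.0
```

```bash
python3 go.py 447.3 -151.7 172 -.19
```

```text
t 17.0 pos [636.9   9.1 174. ] shift [-0.3546 -0.5103  0.0051] turn [0.0002 0.0004 0.1821] grip 0.501
```

Call:
{"fn": "jog_arm", "kwargs": {
  "series": "-0.355 -0.51 0 0 0 0.182 1;-0.355 -0.51 0 0 0 0.182 1;-0.355 -0.51 0 0 0 0.182 1;-0.355 -0.51 0 0 0 0.182 1;-0.355 -0.51 0 0 0 0.182 1;-0.355 -0.51 0 0 0 0.182 1;-0.355 -0.51 0.08 0 0 0.182 1;-0.355 -0.51 0.1 0 0 0.182 1;-0.355 -0.51 0.1 0 0 0.182 1;-0.355 -0.51 0.1 0 0 0.182 1"
}}

```text
time_s: 18.25
eef_pos: [448.2, -151.9, 134.7]
ee_rot: [0.001, 0.771, 0.637, 0.0]
force: [0.1, 0.3, -0.8]
grip_width: 1.001
grip_force: 0.0
```

```bash
python3 go.py 447.3 -151.7 66 -.19; python3 chk.py 637 10.7 .095
```

```text
t 18.25 pos [ 448.2 -151.9  134.7] shift [ 0.0002 -0.0027  0.1717] turn [0.0011 0.0007 0.0005] grip 1.001
side offset [1.8 4.3] dyaw -0.11 loss 207.3 of 397
top offset [ 1.2 -0.8] dyaw 0.06 loss 48.7 of 177
```

Call:
{"fn": "jog_arm", "kwargs": {
  "series": "0 -0.003 0.08 0.001 0 0 1;0 -0.003 0.14 0.001 0 0 1;0 -0.003 0.17 0.001 0 0 1;0 -0.003 0.17 0.001 0 0 1;0 -0.003 0.17 0.001 0 0 0;0 -0.003 0.17 0.001 0 0 -0.5;0 -0.003 0.17 0.001 0 0 -1;0 -0.003 0.17 0.001 0 0 -1;0 -0.003 0.17 0.001 0 0 -1;0 -0.003 0.17 0.001 0 0 -1;0 -0.003 0.17 0.001 0 0 -1"
}}

```text
time_s: 19.73
eef_pos: [446.4, -151.7, 65.9]
ee_rot: [-0.0, 0.771, 0.637, -0.001]
force: [-0.5, -0.1, -0.5]
grip_width: 0.097
grip_force: 33.1
```

Call:
{"fn": "jog_arm", "kwargs": {
  "series": "0 0 -0.05 0 0 0 -1;0 0 -0.14 0 0 0 -1;0 0 -0.25 0 0 0 -1;0 0 -0.27 0 0 0 -1;0 0 -0.27 0 0 0 -1"
}}

```text
time_s: 20.35
eef_pos: [446.4, -151.6, 173.6]
ee_rot: [-0.0, 0.771, 0.637, -0.001]
force: [0.7, -0.0, -2.1]
grip_width: 0.102
grip_force: 33.1
```

```bash
python3 go.py 642 -45 172 .095
```

```text
t 20.35 pos [ 446.4 -151.6  173.6] shift [0.3539 0.4299 0.0032] turn [-0.0008  0.0002 -0.1813] grip 0.102
```

Call:
{"fn": "jog_arm", "kwargs": {
  "series": "0.07 0.086 0 0 0 -0.04 -1;0.14 0.172 0 0 0 -0.08 -1;0.21 0.258 0 0 0 -0.12 -1;0.28 0.344 0 0 0 -0.16 -1;0.354 0.43 0 0 0 -0.181 -1;0.354 0.43 0 0 0 -0.181 -1;0.354 0.43 0 0 0 -0.181 -1;0.354 0.43 0.08 0 0 -0.181 -1;0.354 0.43 0.14 0 0 -0.181 -1;0.354 0.43 0.184 0 0 -0.181 -1;0.354 0.43 0.184 0 0 -0.181 -1;0.354 0.43 0.184 0 0 -0.181 -1"
}}

```text
time_s: 21.85
eef_pos: [642.5, -45.4, 101.2]
ee_rot: [0.0, 0.673, 0.74, -0.0]
force: [-0.5, 1.0, -1.2]
grip_width: 0.1
grip_force: 33.0
```

```bash
python3 go.py 642 -45 78 .095
```

```text
t 21.85 pos [642.5 -45.4 101.2] shift [ 0.0012 -0.0012  0.0579] turn [ 0.0003  0.0006 -0.0005] grip 0.1
```

Call:
{"fn": "jog_arm", "kwargs": {
  "series": "0.001 -0.001 0.02 0 0 0 -1;0.001 -0.001 0.04 0 0 0 -1;0.001 -0.001 0.052 0 0 0 -1;0.001 -0.001 0.056 0 0 0 -1;0.001 -0.001 0.059 0 0 0 -1;0.001 -0.001 0.059 0 0 0 -1"
}}

```text
time_s: 22.6
eef_pos: [641.8, -44.7, 77.8]
ee_rot: [-0.0, 0.673, 0.74, -0.0]
force: [-3.9, 1.1, 8.6]
grip_width: 0.102
grip_force: 34.4
```

Call:
{"fn": "jog_arm", "kwargs": {
  "series": "0 0 -0.003 0 0 0 -0.7;0 0 -0.003 0 0 0 -0.3;0 0 -0.003 0 0 0 0;0 0 -0.003 0 0 0 0;0 0 -0.04 0 0 0 0;0 0 -0.12 0 0 0 0;0 0 -0.24 0 0 0 0;0 0 -0.24 0 0 0 0;0 0 -0.24 0 0 0 0"
}}

```text
time_s: 23.72
eef_pos: [641.6, -44.7, 172.5]
ee_rot: [-0.0, 0.673, 0.74, -0.001]
force: [-0.3, 0.3, 0.1]
grip_width: 0.5
grip_force: 0.0
```

```bash
python3 go.py 473.7 -325.8 172 -.18
python3 - <<'E'
from h import *; import pickle
ps,_,_=pickle.load(open("m.pkl","rb"))
# jar base centre estimate, top view region lower part
print(onplane(ps[1],(342,152),0),onplane(ps[0],(353,312),0))
E
```

```text
t 23.73 pos [641.6 -44.7 172.5] shift [-0.6601 -0.4842  0.0022] turn [-0.0008  0.0003  0.1748] grip 0.5
[ 658.32023629 -355.61432454    0.        ] [ 640.49732516 -337.78345338    0.        ]
```

Call:
{"fn": "jog_arm", "kwargs": {
  "series": "-0.66 -0.484 0 0 0 0.175 1;-0.66 -0.484 0 0 0 0.175 1;-0.66 -0.484 0 0 0 0.175 1;-0.66 -0.484 0 0 0 0.175 1;-0.66 -0.484 0 0 0 0.175 1;-0.66 -0.484 0 0 0 0.175 1;-0.66 -0.484 0 0 0 0.175 1;-0.66 -0.484 0.08 0 0 0.175 1;-0.66 -0.484 0.1 0 0 0.175 1;-0.66 -0.484 0.1 0 0 0.175 1;-0.66 -0.484 0.1 0 0 0.175 1"
}}

```text
time_s: 25.1
eef_pos: [474.6, -325.7, 133.8]
ee_rot: [0.001, 0.768, 0.641, -0.0]
force: [-0.1, 0.6, 0.7]
grip_width: 0.998
grip_force: 0.0
```

```bash
python3 go.py 473.7 -325.8 66 -.18; python3 chk.py 642 -45 .095
```

```text
t 25.1 pos [ 474.6 -325.7  133.8] shift [-0.0004 -0.0021  0.1694] turn [0.0002 0.0009 0.0003] grip 0.998
side offset [-3.9 15.7] dyaw 0.71 loss 160.5 of 446
top offset [-0.5  0.4] dyaw -0.03 loss 46.7 of 173
```

Call:
{"fn": "jog_arm", "kwargs": {
  "series": "0 -0.002 0.08 0 0.001 0 1;0 -0.002 0.14 0 0.001 0 1;0 -0.002 0.169 0 0.001 0 1;0 -0.002 0.169 0 0.001 0 1;0 -0.002 0.169 0 0.001 0 0;0 -0.002 0.169 0 0.001 0 -0.5;0 -0.002 0.169 0 0.001 0 -1;0 -0.002 0.169 0 0.001 0 -1;0 -0.002 0.169 0 0.001 0 -1;0 -0.002 0.169 0 0.001 0 -1;0 -0.002 0.169 0 0.001 0 -1"
}}

```text
time_s: 26.58
eef_pos: [473.1, -325.8, 65.4]
ee_rot: [-0.001, 0.768, 0.641, 0.0]
force: [-1.3, 0.6, 4.2]
grip_width: 0.099
grip_force: 32.2
```

Call:
{"fn": "jog_arm", "kwargs": {
  "series": "0 0 -0.05 0 0 0 -1;0 0 -0.14 0 0 0 -1;0 0 -0.25 0 0 0 -1;0 0 -0.27 0 0 0 -1;0 0 -0.27 0 0 0 -1"
}}

```text
time_s: 27.2
eef_pos: [473.0, -325.6, 172.6]
ee_rot: [-0.001, 0.768, 0.641, 0.0]
force: [-0.8, 0.1, -0.8]
grip_width: 0.098
grip_force: 31.6
```

```bash
python3 go.py 647 -100.7 172 .095
```

```text
t 27.2 pos [ 473.  -325.6  172.6] shift [0.6311 0.327  0.0019] turn [-0.0007 -0.001  -0.1753] grip 0.098
```

Call:
{"fn": "jog_arm", "kwargs": {
  "series": "0.105 0.054 0 0 0 -0.03 -1;0.21 0.109 0 0 0 -0.06 -1;0.315 0.163 0 0 0 -0.1 -1;0.42 0.218 0 0 0 -0.14 -1;0.525 0.272 0 0 0 -0.175 -1;0.631 0.327 0 0 0 -0.175 -1;0.631 0.327 0 0 0 -0.175 -1;0.631 0.327 0 0 0 -0.175 -1;0.631 0.327 0.08 0 0 -0.175 -1;0.631 0.327 0.14 0 0 -0.175 -1;0.631 0.327 0.18 0 0 -0.175 -1;0.631 0.327 0.18 0 0 -0.175 -1;0.631 0.327 0.18 0 0 -0.175 -1"
}}

```text
time_s: 28.82
eef_pos: [647.4, -101.3, 102.4]
ee_rot: [0.0, 0.673, 0.74, 0.0]
force: [0.3, 0.5, -0.9]
grip_width: 0.105
grip_force: 31.5
```

```bash
python3 go.py 647 -100.7 77.5 .095
```

```text
t 28.82 pos [ 647.4 -101.3  102.4] shift [ 0.0017 -0.001   0.0621] turn [ 0.0005 -0.0003 -0.0005] grip 0.105
```

Call:
{"fn": "jog_arm", "kwargs": {
  "series": "0.001 -0.001 0.02 0 0 0 -1;0.001 -0.001 0.04 0 0 0 -1;0.001 -0.001 0.055 0 0 0 -1;0.001 -0.001 0.06 0 0 0 -1;0.001 -0.001 0.063 0 0 0 -1;0.001 -0.001 0.063 0 0 0 -1"
}}

```text
time_s: 29.58
eef_pos: [646.7, -100.4, 77.4]
ee_rot: [-0.001, 0.673, 0.74, 0.0]
force: [-3.6, 1.8, 8.7]
grip_width: 0.099
grip_force: 32.8
```

Seated at the expected height; release, lift, and move back clear for a final check.

Call:
{"fn": "jog_arm", "kwargs": {
  "series": "0 0 -0.003 0 0 0 -0.7;0 0 -0.003 0 0 0 -0.3;0 0 -0.003 0 0 0 0;0 0 -0.003 0 0 0 0;0 0 -0.04 0 0 0 0;0 0 -0.12 0 0 0 0;0 0 -0.24 0 0 0 0;0 0 -0.34 0 0 0 0;0 -0.3 -0.34 0 0 0 0;0 -0.6 -0.34 0 0 0 0;0 -0.8 -0.34 0 0 0 0;0 -0.8 -0.34 0 0 0 0;0 -0.8 -0.34 0 0 0 0;0 -0.8 -0.34 0 0 0 0;0 -0.8 -0.34 0 0 0 0;0 -0.8 -0.34 0 0 0 0"
}}

```text
time_s: 31.58
eef_pos: [329.1, -131.1, 212.7]
ee_rot: [-0.0, 0.673, 0.74, 0.0]
force: [-0.2, -0.1, 0.0]
grip_width: 0.504
grip_force: 0.0
```

```bash
cat > fin.py <<'E'
from rig import *; from h import *
W=[(647,-100.7),(642,-45),(637,10.7),(631.5,66.5)]; a0=.095
T=[box(-4.5,4.5,-18,18,8,76),box(-28,10,-18,18,7,8)]
for nm in("top","side"):
    p=capture(nm); im=p["img"].astype(int); m=(im[...,2]-im[...,0]>10)
    V=np.zeros((4,3)); M=lambda k,v:render(p,T,[W[k][0]+v[0],W[k][1]+v[1],12,a0+v[2]/40])
    roi=cv2.dilate((sum(M(k,V[k]) for k in range(4))>0).astype(np.uint8),np.ones((11,11)))>0
    for it in range(3):
        for k in range(4):
            ot=np.max([M(j,V[j]) for j in range(4) if j!=k],axis=0)
            f=lambda v:(np.abs(np.maximum(M(k,v),ot)-m)*roi).sum()
            r=minimize(f,V[k],method="Nelder-Mead",options=dict(initial_simplex=[V[k]]+[V[k]+4*e for e in np.eye(3)],xatol=.05,fatol=.1)); V[k]=r.x
    for k in range(4):
        q=proj(p,[[W[k][0],W[k][1],70]])[0].round().astype(int); print(nm,"b%d"%(k+1),V[k][:2].round(1),"dyaw",round(V[k][2]/40,2),"plate rgb",im[q[1],q[0]])
    print(r.fun.round(1),(m&roi).sum())
    g2=(p["img"][...,1]/np.maximum(p["img"][...,0],1)).astype(np.float32); 
    print(nm,"foot-front vs neighbours ok; marks",[[round(float(v)) for v in d["point"]] for d in mark_of("blend_1",p)])
E
python3 fin.py
```

```text
top b1 [-0.  -2.2] dyaw 0.17 plate rgb [66 75 80]
top b2 [ 0.3 -0.4] dyaw -0.07 plate rgb [ 80 110 135]
top b3 [ 0.4 -0.8] dyaw 0.07 plate rgb [28 45 70]
top b4 [-0.1  0.9] dyaw 0.22 plate rgb [19 29 57]
212.8 665
top foot-front vs neighbours ok; marks [[162, 206], [193, 251], [155, 260], [158, 224], [164, 152]]
side b1 [1.6 3.5] dyaw -0.15 plate rgb [79 88 93]
side b2 [0.5 5.9] dyaw -0.01 plate rgb [50 70 85]
side b3 [1.8 4.5] dyaw -0.08 plate rgb [24 41 69]
side b4 [1.1 4.8] dyaw -0.17 plate rgb [18 23 40]
289.2 1075
side foot-front vs neighbours ok; marks [[214, 315], [227, 268], [225, 321], [184, 297], [150, 280], [195, 311]]
```

```bash
python3 -c "
from rig import *
print(finish_job())"
```

```text
the job is handed in; nothing more can be done
None
```

I stood the four blue tiles in the bays between the white and near-black tiles, palest to darkest, and handed the job in at about 32 s of the 83 s. No verdict came back. All four touched down at board height, and the last camera check put them within a few mm of bay middle.

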